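Sweep the washers into the stock box

TASK

Clear the three bright steel washers off the sorting tray: with the fingertips, slide them one at a time through the narrow gate so that each drops into the middle slot of the stock box below, letting one fall before you send the next. Leave the two dark hexagon nuts on the tray, do not lift or pick anything up, and leave the other things on the bench alone.

Things in the scene. Friction and masses are not known exactly. Their poses are not given: they have to be found in the camera images.
- tray: Fixed plywood sorting tray with a stock box before its gate: one rigid level unit, it does not give when pushed; place and yaw vary. Origin on the bench surface, z up, -y the sweeping direction towards gate and box, x across. Flat deck, top 70 mm above the bench, 250 mm wide between side rims (x -125 to 125), from the back rim at y = 135 to the open front lip at y = -93. Rims and fences 15 mm high.
- deck (a point): A point on the deck's clear area, tray frame (0, 40, 70) mm, axes as the tray. From (x +-125, y 16) two straight wooden fences, 15 mm high, run at 45 degrees inwards to the gate at (x +-24, y -85). The deck corners outside the fences are unused.
- gate (a point): Middle of the gate at deck height: tray frame (0, -87, 70) mm. The gate is a 48 mm wide gap between two square steel posts 15 mm high (inner faces at x = +-24, y -81 to -93).
- lip (a point): Middle of the lip, the deck's front edge just past the gate: tray frame (0, -93, 70) mm. A part whose centre passes it tips and drops into the slot.
- slot (a point): Middle of the mouth of the slot, tray frame (0, -138, 52) mm, at rim height of the stock box (226 mm wide, y -80 to -190, rim 18 mm below the deck top). The slot is its middle compartment, empty at first: inside x -33 to 33, y -86 to -184, floor 4 mm above the bench. The two outer compartments hold nuts and screws that are part of the box.
- washer_a: Bright steel washer lying flat on the deck: 36 mm outside diameter, 17 mm hole, 6 mm thick, about 37 g (30 to 48 g), slides freely when pushed at its edge and tips over the lip once its centre is past it. Origin: centre of its underside; z along its axis. The three washers are alike.
- washer_b: Bright steel washer lying flat on the deck: 36 mm outside diameter, 17 mm hole, 6 mm thick, about 37 g (30 to 48 g), slides freely when pushed at its edge and tips over the lip once its centre is past it. Origin: centre of its underside; z along its axis. The three washers are alike.
- washer_c: Bright steel washer lying flat on the deck: 36 mm outside diameter, 17 mm hole, 6 mm thick, about 37 g (30 to 48 g), slides freely when pushed at its edge and tips over the lip once its centre is past it. Origin: centre of its underside; z along its axis. The three washers are alike.
- nut_a: Dark hexagon nut lying on the deck, 24 mm across flats, 28 mm across corners, 13 mm high, 33 g; stays on the tray. Origin: centre of its underside.
- nut_b: Dark hexagon nut lying on the deck, 24 mm across flats, 28 mm across corners, 13 mm high, 33 g; stays on the tray. Origin: centre of its underside.
- mallet: Turned dark wood carver's mallet standing on its head, 94 mm diameter, 240 mm tall. Origin: centre of its underside. Bystander.
- glue: White glue bottle with orange cap, 64 mm diameter, 170 mm tall, upright. Origin: centre of its underside. Bystander.
- gouge: Carving gouge lying on the bench, 260 mm long along its x, handle to -x, 28 mm high. Origin: on the bench at the middle of its length. Bystander.
- offcut: Pale wood offcut 110 x 60 x 45 mm (x, y, z). Origin: centre of its underside. Bystander.
- mug: Blue ceramic mug, 80 mm diameter, 95 mm tall, handle to its +y. Origin: centre of its underside. Bystander.

How it is judged:
On the way, in this order (a step that is already met when the one before it is completed fails the run):
1. a first washer has dropped into the middle slot, alone (((z of washer_a in the frame of tray below 0.047 m and x of washer_a in the frame of tray between -0.033 and 0.033 m and y of washer_a in the frame of tray between -0.186 and -0.08 m) or (z of washer_b in the frame of tray below 0.047 m and x of washer_b in the frame of tray between -0.033 and 0.033 m and y of washer_b in the frame of tray between -0.186 and -0.08 m) or (z of washer_c in the frame of tray below 0.047 m and x of washer_c in the frame of tray between -0.033 and 0.033 m and y of washer_c in the frame of tray between -0.186 and -0.08 m))), for 0.3 s.
2. a second washer has followed, alone ((((z of washer_a in the frame of tray below 0.047 m and x of washer_a in the frame of tray between -0.033 and 0.033 m and y of washer_a in the frame of tray between -0.186 and -0.08 m) and (z of washer_b in the frame of tray below 0.047 m and x of washer_b in the frame of tray between -0.033 and 0.033 m and y of washer_b in the frame of tray between -0.186 and -0.08 m)) or ((z of washer_a in the frame of tray below 0.047 m and x of washer_a in the frame of tray between -0.033 and 0.033 m and y of washer_a in the frame of tray between -0.186 and -0.08 m) and (z of washer_c in the frame of tray below 0.047 m and x of washer_c in the frame of tray between -0.033 and 0.033 m and y of washer_c in the frame of tray between -0.186 and -0.08 m)) or ((z of washer_b in the frame of tray below 0.047 m and x of washer_b in the frame of tray between -0.033 and 0.033 m and y of washer_b in the frame of tray between -0.186 and -0.08 m) and (z of washer_c in the frame of tray below 0.047 m and x of washer_c in the frame of tray between -0.033 and 0.033 m and y of washer_c in the frame of tray between -0.186 and -0.08 m)))), for 0.3 s.
3. the third washer has followed (z of each of washer_a, washer_b, washer_c in the frame of tray below 0.047 m and x of washer_a in the frame of tray between -0.033 and 0.033 m and y of washer_a in the frame of tray between -0.186 and -0.08 m and x of washer_b in the frame of tray between -0.033 and 0.033 m and y of washer_b in the frame of tray between -0.186 and -0.08 m and x of washer_c in the frame of tray between -0.033 and 0.033 m and y of washer_c in the frame of tray between -0.186 and -0.08 m), for 0.3 s.
At the end, for the whole second after the job is handed in: All three washers lie at rest in the middle slot of the stock box, having dropped one after another (at least 0.3 s apart); both nuts are on the tray's deck; mallet, glue, gouge, offcut and mug are within 25 mm of where they stood and upright (all of step 3 and linear speed of each of washer_a, washer_b, washer_c below 0.02 m/s and height (world z) of nut_a between 0.064 and 0.085 m and height (world z) of nut_b between 0.064 and 0.085 m and distance of each of mallet, glue, gouge, offcut, mug from where it was at the start of the episode below 0.025 m and angle between each of mallet, glue, mug's own z axis and vertical below 0.3 rad); the robot touches nothing.
It fails at once if a washer is lifted off the deck (centre of its underside 8 mm above it) (height (world z) of any of washer_a, washer_b, washer_c above 0.078 m).
It fails at once if a nut is lifted clear of the deck (underside 14 mm above it) (height (world z) of any of nut_a, nut_b above 0.084 m).
It fails at once if a nut leaves the deck (height (world z) of any of nut_a, nut_b below 0.06 m).
It fails at once if a thing on the bench is shifted by more than 25 mm or tipped over (distance of any of mallet, glue, gouge, offcut, mug from where it was at the start of the episode above 0.025 m or angle between any of mallet, glue, mug's own z axis and vertical above 0.3 rad).
It also fails if it takes over 58 s, if anything falls off the work surface, if the arm or the gripper's body presses on something with over 40 N, if the wrist force passes 120 N, or if a joint passes its speed limit or range.

ROBOT

A 7-joint arm with a two-finger parallel gripper is mounted at the origin on the work surface. World frame = base frame: x ahead of the robot, y to its left, z up, the work surface at z = 0. Lengths are in m, angles in rad, forces in N, time in s.
With the tool pointing down it reaches from about 0.425 to 0.925 m from the base axis. Payload 6.8 kg.
Tool frame: the origin (TCP) lies on the centre line of the jaws, within the pads' length; the fingertips stand 8 mm ahead of it and the grasp point (between the pads) lies 11 mm behind it (bot.tips_ahead is the distance from the TCP to the fingertips, in m); z points along the fingers, y is the line along which they close (so a half turn about z gives the same grasp; the last joint's range is limited). The gripper opens to 85 mm and grips with 20 to 120 N. Pads are 22 mm wide; open, the fingers measure 114 mm over their backs; the gripper's body (76 mm by 85 mm) begins 54 mm behind the grasp point. The pads swing forward as they close: fully open they stand 13 mm farther back than shut.
Start: joints at [-1.437, 0.477, 0.022, 1.555, -0.011, 1.109, -0.083], TCP at [0.162, 0.655, 0.239] pointing down, gripper open.
Joint ranges: [-2.96, 2.96], [-0.34, 2.1], [-1.41, 1.46], [0.24, 2.44], [-1.37, 4.51], [0.17, 1.92], [-2.96, 2.96]. Speed limits (rad/s): [2.39, 2.39, 3.14, 3.14, 3.14, 3.14, 3.14].

INTERFACE

Orientations are given as a unit quaternion [w, x, y, z].
In Python, from station import bot gives the robot as it stands.
- The arm moves only by the tool send_rows, never from a script. Its argument "deltas" is text: rows parted by semicolons, each of 4 numbers parted by spaces: the shift along the tool's x, y, z in m, then the turn about the tool's z in degrees. In form: x y z spin; .... A call has 1 to 5 rows; each row is the pose to reach, as a shift and turn from the pose commanded when the call began, along the tool's axes at that moment; what a row does not reach only later rows make up. A row lasts 1/10 s, in which the tool goes at most 50 mm and 8.59 degrees, less where a joint would pass 70% of its speed; a pose out of reach is approached as far as the arm can. A call with a gripper value outside its range is refused whole. "claw" is the opening, from 0 (shut) to 1 (fully open), set as the call begins (left out, the last holds). The fingers move at their own pace and stop on an object; "force" is the grip in N (left out, the last holds). Time passes only in rows, so rows that repeat a pose let the fingers close. It gives the time, the measured TCP pose, the force, the opening and the grip force at its end, in the units of the state.
- bot.get_obs(): the state, without advancing time (a new reading comes with each control period).
- bot.read_camera(name): name is "side" or "top"; returns a dict with "img" (384x512x3 uint8, red, green, blue), "depth" (384x512 float32, m along the optical axis (not along the pixel's ray), 0 where there is no reading), "fx", "fy", "cx", "cy" (pixels), "camera_from_world" (4x4, takes a point from world to camera coordinates). Camera axes: x right, y up, looking along -z (the intrinsics and any distortion apply to the point x, -y, -z); pixel columns grow to the right and rows downward; lengths in m; the calibration is good to about 2 mm. A picture is of the moment at which its call begins.
- bot.hand_in(): hands the job in; it is judged then, once.
Trained networks look in a picture, given as the dict that the camera call returned (one of the last four; its "shot" number tells which), for a name from the list of things; names that differ only in an ending like _2 or _b are one class to them, and where a whole thing is asked for, a point or a joint stands for the part that bears it (a point fixed in the world has none). Each returns a list of dicts, best first, with "confidence" (0 to 1); they miss things now and then, are a little off and sometimes report something else, mostly with a low value. They report only what shows in the picture. A call takes as long as a camera call.
- bot.masks_of(picture, query): "mask" (384x512 bool, what is visible of it).
- bot.landmark_of(picture, query): "xyz" ([x, y, z] in m, in world coordinates, good to about 4 mm: a listed point, or the origin of a listed thing).
The state is a dict: "t": time; "q": joint angles; "joint_vel": joint speeds; "joint_torque": joint torques, N m; "eef_pos": TCP position; "tool_rot": TCP orientation; "contact_force": force on the tool from outside, world axes, zero at the start; "torque": the same for the moment, N m; "gripper_width": opening from 0.0 (shut) to 1.0 (fully open); "grasp_force": force on a finger pad.
Only numpy, scipy, OpenCV 4.12 (cv2) and the standard library are available. Lean on these libraries where they do the work, as an engineer would, in place of code of your own. Each camera call takes 0.05 s, during which the arm holds its last target. There are 200 camera calls.

## Working session

There is one attempt and no reset: what is moved stays moved. The work goes in short steps, Python scripts to look and compute and a tool call to move; the robot and the scene stay as the last step left them, time stands still between calls to the robot, and variables do not carry over. Pictures are saved under pics/ and viewed, at most 10 in all, crops included, and the job is handed in when it is done.

Besides the shell and the picture viewer there is one more tool, called after "Emit:" by a JSON object that holds its "op" and its "data", one argument or row to a line. send_rows: Moves the arm, as the interface text tells. Its arguments: {"type":"object","properties":{"deltas":{"type":"string"},"claw":{"type":"number"},"force":{"type":"number"}},"required":["deltas"]}

```bash
mkdir -p pics; cat > h.py <<'E'
import numpy as np, cv2
from station import bot
def world(p,u,v,z=None):
    T=np.linalg.inv(p["camera_from_world"]); 
    d=np.array([(u-p["cx"])/p["fx"],-(v-p["cy"])/p["fy"],-1.])
    o=T[:3,3]; r=T[:3,:3]@d
    k=p["depth"][int(v),int(u)] if z is None else (z-o[2])/r[2]
    return o+k*r
E
python3 - <<'E'
from h import *
p=bot.read_camera("top"); cv2.imwrite("pics/a.png",p["img"][:,:,::-1]); 
for q in ["deck","gate","lip","slot","tray","washer_a","nut_a","mallet","glue","mug","offcut","gouge"]:
    for d in bot.landmark_of(p,q): print(q,np.round(d["xyz"],4),round(d["confidence"],2))
s=bot.read_camera("side"); cv2.imwrite("pics/b.png",s["img"][:,:,::-1])
for q in ["deck","gate","lip","slot","tray","washer_a","nut_a"]:
    for d in bot.landmark_of(s,q): print("S",q,np.round(d["xyz"],4),round(d["confidence"],2))
print(bot.get_obs(),bot.tips_ahead)
E
```

```text
deck [0.5816 0.1017 0.0727] 0.7
gate [ 0.5901 -0.0167  0.07  ] 0.87
lip [ 0.5914 -0.0224  0.0698] 0.83
slot [ 0.5947 -0.0711  0.0504] 0.61
slot [ 0.5878 -0.0223  0.0706] 0.17
tray [0.5843 0.0694 0.0011] 0.56
washer_a [0.5825 0.1017 0.0698] 0.68
washer_a [0.6534 0.0729 0.0718] 0.62
washer_a [0.6542 0.1584 0.0727] 0.6
nut_a [0.5241 0.0627 0.0683] 0.58
nut_a [0.5094 0.1395 0.0655] 0.39
mallet [ 0.6818  0.3977 -0.0027] 0.66
glue [ 0.7499 -0.3314  0.001 ] 0.8
mug [ 0.5391 -0.3871  0.0021] 0.69
offcut [ 0.4961  0.4107 -0.0026] 0.56
gouge [ 3.350e-01 -3.733e-01 -1.000e-04] 0.95
gouge [0.5835 0.1043 0.0701] 0.51
S deck [0.5817 0.1087 0.07  ] 0.79
S gate [ 0.5887 -0.0201  0.0724] 0.88
S lip [ 0.5854 -0.0259  0.0696] 0.79
S slot [ 0.5899 -0.0697  0.0541] 0.57
S tray [ 0.5856  0.0687 -0.0009] 0.89
S washer_a [0.6545 0.0761 0.075 ] 0.64
S washer_a [ 0.6834  0.398  -0.002 ] 0.57
S washer_a [0.5762 0.0976 0.065 ] 0.51
S washer_a [0.661  0.1595 0.0738] 0.42
S nut_a [0.5074 0.1374 0.0708] 0.54
S nut_a [0.5185 0.0642 0.0716] 0.41
{'t': 1.05, 'q': array([-1.43707582,  0.47700464,  0.02240565,  1.55540509, -0.01149145,
        1.10933079, -0.08313608]), 'joint_vel': array([-7.61109834e-04,  8.13876759e-04, -5.81286268e-04, -1.28820016e-03,
        8.02503867e-05,  5.28793354e-04, -1.04483691e-03]), 'joint_torque': array([ 5.42142971e-05, -5.96352875e+01,  1.60641599e+00, -2.81551498e+01,
        1.24475357e-02,  1.48865744e-03,  1.02186343e-05]), 'eef_pos': array([0.16164399, 0.65536372, 0.23930275]), 'tool_rot': array([-1.91427722e-06,  1.20644882e-01,  9.92695730e-01, -9.52200213e-06]), 'contact_force': array([ 0.83760042,  0.20772774, -0.42403753]), 'torque': array([ 0.03906203, -0.02768749, -0.03446775]), 'grasp_force': 0.0, 'gripper_width': 0.9987037324667156} 0.008
```

View pics/a.png

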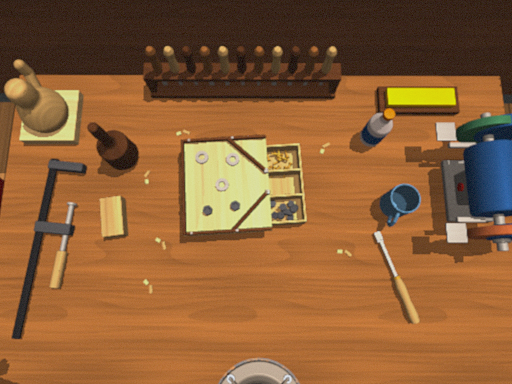

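View pics/b.png

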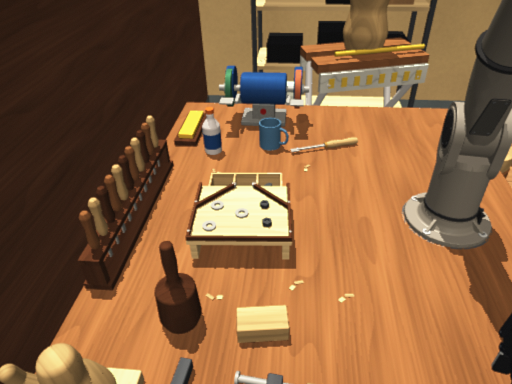

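The top view shows the tray at columns 183–305. The washers are near (202,157), (232,159) and (222,184), and the nuts near (207,210) and (235,206). The side view shows the same layout, with nothing tall near the tray. Next I'll refine the tray pose and the part positions.

```bash
cat >> h.py <<'E'
PT={"deck":(0,.04),"gate":(0,-.087),"lip":(0,-.093),"slot":(0,-.138),"tray":(0,0)}
def fit(A,B):  # world ~ R A + t
    A,B=np.array(A),np.array(B); a,b=A.mean(0),B.mean(0)
    X,Y=A-a,B-b; th=np.arctan2((X[:,0]*Y[:,1]-X[:,1]*Y[:,0]).sum(),(X*Y).sum())
    R=np.array([[np.cos(th),-np.sin(th)],[np.sin(th),np.cos(th)]]); return th,b-R@a
E
python3 - <<'E'
from h import *
A=[];B=[];S=[]
for cam in ["top","side"]:
  for k in range(3):
    p=bot.read_camera(cam)
    for q in PT:
        d=bot.landmark_of(p,q)
        if d and d[0]["confidence"]>.5: A.append(PT[q]);B.append(d[0]["xyz"][:2])
    S+= [(cam,q,p,m) for q in ("washer_a","nut_a") for m in bot.masks_of(p,q)]
th,t=fit(A,B); R=np.array([[np.cos(th),-np.sin(th)],[np.sin(th),np.cos(th)]])
print("yaw",np.degrees(th),t, np.abs(np.array(B)-(np.array(A)@R.T+t)).mean(0))
for cam,q,p,m in S:
    v,u=np.nonzero(m["mask"])
    if len(v)<8: continue
    u0,v0=(u.min()+u.max())/2,(v.min()+v.max())/2
    w=world(p,u0,v0,.074 if q[0]=="w" else .078)[:2]
    print(cam,q,len(v),round(m["confidence"],2),np.round(w,4),np.round((w-t)@R*1e3))
# rim edges: dark brown, top cam
p=bot.read_camera("top")
cv2.imwrite("pics/c.png",cv2.resize(p["img"][125:245,170:320,::-1],None,fx=5,fy=5,interpolation=cv2.INTER_CUBIC))
for n,xy,z in [("postR",(.024,-.087),.085),("postL",(-.024,-.087),.085),("slot-far",(0,-.19),.052),("rimBL",(-.125,.135),.085),("rimBR",(.125,.135),.085)]:
    w=R@np.array(xy)+t; c=p["camera_from_world"]@[*w,z,1]
    u=p["cx"]-p["fx"]*c[0]/c[2]; v=p["cy"]+p["fy"]*c[1]/c[2]
    print(n,u,v,"crop",(u-170)*5,(v-125)*5)
E
```

```text
yaw 5.855357853360539 [0.58322449 0.07150325] [0.00529739 0.00929178]
top washer_a 117 0.42 [0.6586 0.1582] [84. 79.]
top nut_a 74 0.6 [0.5091 0.1381] [-67.  74.]
top nut_a 69 0.46 [0.5203 0.0646] [-63.  -0.]
top washer_a 116 0.67 [0.6601 0.1569] [85. 77.]
top washer_a 98 0.66 [0.5819 0.0998] [ 2. 28.]
top washer_a 132 0.51 [0.6532 0.0722] [70. -6.]
top nut_a 79 0.5 [0.5091 0.1381] [-67.  74.]
top washer_a 76 0.46 [0.6615 0.1583] [87. 78.]
top washer_a 10564 0.23 [0.5793 0.0438] [ -7. -27.]
top nut_a 78 0.61 [0.523  0.0633] [-61.  -2.]
top nut_a 55 0.48 [0.5077 0.1381] [-68.  74.]
side washer_a 99 0.47 [0.652  0.0739] [69. -5.]
side washer_a 120 0.45 [0.6586 0.162 ] [84. 82.]
side nut_a 93 0.64 [0.5083 0.1394] [-68.  75.]
side nut_a 68 0.61 [0.5227 0.0649] [-61.  -0.]
side washer_a 113 0.6 [0.659 0.16 ] [84. 80.]
side washer_a 89 0.52 [0.652  0.0739] [69. -5.]
side nut_a 6558 0.65 [0.5868 0.1169] [ 8. 45.]
side washer_a 95 0.65 [0.6603 0.1601] [86. 80.]
side washer_a 6589 0.28 [0.5858 0.1162] [ 7. 44.]
side nut_a 72 0.61 [0.5227 0.0649] [-61.  -0.]
postR 263.7428001732654 170.5026948305324 crop 468.7140008663269 227.51347415266196
postL 265.582467310776 187.62379271378597 crop 477.91233655388 313.11896356892987
slot-far 300.9876739720525 178.42154920268476 crop 654.9383698602626 267.1077460134238
rimBL 185.58349371753212 232.9932474540904 crop 77.91746858766061 539.966237270452
rimBR 180.03586221849653 143.023356708446 crop 50.17931109248266 90.11678354222994
```

View pics/c.png

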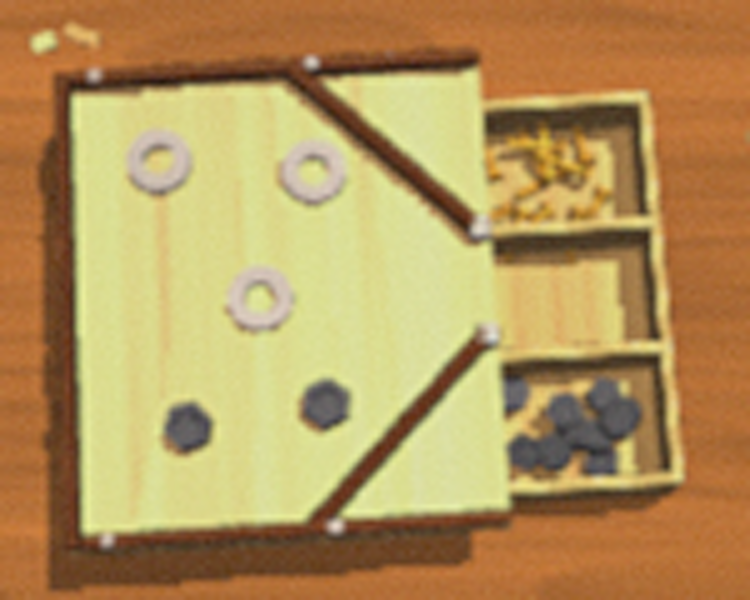

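Crop c.png shows the post tops at crop (480,227) and (488,334), and four rim screws at (94,75), (312,62), (107,541) and (336,526). The washers are at (160,161), (313,171) and (260,298). The nuts are at (187,427) and (325,404). I'll refit the tray from these symmetric pairs.

```bash
python3 - <<'E'
from h import *
p=bot.read_camera("top")
W=lambda x,y,z: world(p,170+(x+.5)/5-.5,125+(y+.5)/5-.5,z)[:2]
P=[W(x,y,.085) for x,y in [(480,227),(488,334),(94,75),(107,541),(312,62),(336,526)]]
mid=[(P[i]+P[i+1])/2 for i in (0,2,4)]
print("mids",np.round(mid,4),[np.linalg.norm(P[i]-P[i+1]) for i in (0,2,4)])
ys=[-.087,-.087+np.linalg.norm(mid[1]-mid[0]),-.087+np.linalg.norm(mid[2]-mid[0])]
print("ys",ys)
d1=mid[1]-mid[0]; print("yaw mids",np.degrees(np.arctan2(-d1[0],d1[1])))
for i in (0,2,4):
    d=P[i]-P[i+1]; print("yaw pair",np.degrees(np.arctan2(d[1],d[0])))
th=np.arctan2(-d1[0],d1[1]); R=np.array([[np.cos(th),-np.sin(th)],[np.sin(th),np.cos(th)]])
t=mid[0]-R@[0,-.087]; print("th",th,"t",t)
for n,x,y,z in [("w",160,161,.076),("w",313,171,.076),("w",260,298,.076),("n",187,427,.083),("n",325,404,.083),("backL",80,538,.08),("backR",68,88,.08),("boxfarL",683,488,.052),("boxfarR",650,92,.052),("lipR",480,60,.07)]:
    w=W(x,y,z); print(n,np.round(w,4),np.round((w-t)@R*1e3,1))
E
```

```text
mids [[ 0.5876 -0.0197]
 [ 0.5748  0.1873]
 [ 0.5829  0.0669]] [np.float64(0.05972755446551917), np.float64(0.258736520971702), np.float64(0.25835161672220125)]
ys [-0.087, np.float64(0.12045686201468558), np.float64(-0.0002533152013002443)]
yaw mids 3.5545337839455153
yaw pair 4.00193107040954
yaw pair 3.7682718568269844
yaw pair 3.7135344833877784
th 0.062038317903222 t [0.58222399 0.06710123]
w [0.6571 0.159 ] [80.5 87.1]
w [0.6517 0.0743] [69.8  2.9]
w [0.5794 0.102 ] [-0.6 35. ]
n [0.5069 0.1388] [-70.7  76.2]
n [0.5196 0.0654] [-62.6   2.2]
backL [0.4477 0.194 ] [-126.4  135. ]
backR [0.698  0.2109] [124.5 136.4]
boxfarL [ 0.4794 -0.1291] [-114.8 -189.5]
boxfarR [ 0.7068 -0.1158] [ 113.  -190.2]
lipR [ 0.719  -0.0183] [131.2 -93.7]
```

```bash
cat >> h.py <<'E'
TH=.0637; TR=np.array([[np.cos(TH),-np.sin(TH)],[np.sin(TH),np.cos(TH)]]); T0=np.array([.5823,.0671])
from scipy.spatial.transform import Rotation as Ro
def tool():
    o=bot.get_obs(); q=o["tool_rot"]; M=Ro.from_quat([q[1],q[2],q[3],q[0]]).as_matrix()
    a=np.degrees(np.arctan2(M[1,0],M[0,0])-TH)   # tool x heading in tray frame
    return o,M,a
def go(x,y,z,push=None):
    "tray mm target; push = heading of push (deg, tray; -90 = towards gate); tool -x is the pushing side"
    o,M,a=tool(); w=np.append(TR@(np.array([x,y])/1e3)+T0,z/1e3)
    d=M.T@(w-o["eef_pos"]); s=0 if push is None else -((push+180-a+180)%360-180)
    if abs(s)>90: s-=180*np.sign(s)
    print("at",np.round((o["eef_pos"][:2]-T0)@TR*1e3,1),np.round(o["eef_pos"][2]*1e3,1),"head",round(a,1),"t",o["t"],"delta",np.round(d,3),"spin",round(s,1),"F",np.round(o["contact_force"],1),"g",round(o["gripper_width"],3))
def wash(cam="top"):
    p=bot.read_camera(cam)
    for q,z in (("washer_a",.074),("nut_a",.078)):
        for m in bot.masks_of(p,q):
            v,u=np.nonzero(m["mask"])
            if 8<len(v)<400:
                w=world(p,(u.min()+u.max())/2,(v.min()+v.max())/2,z)[:2]
                print(cam,q,len(v),round(m["confidence"],2),np.round((w-T0)@TR*1e3,1))
    return p
E
python3 -c "
from h import *
go(0,75,140,-90)"
```

```text
at [-382.4  613.9] 239.3 head 162.5 t 3.55 delta [-0.527 -0.399  0.099] spin 72.5 F [0.2 1.  0.2] g 1.0
```

Emit:
{"op": "send_rows", "data": {
  "deltas": "-0.527 -0.399 0.05 72.5; -0.527 -0.399 0.05 72.5; -0.527 -0.399 0.05 72.5; -0.527 -0.399 0.05 72.5; -0.527 -0.399 0.05 72.5",
  "claw": 0.12
}}

```text
t: 4.05
eef_pos: [0.3196, 0.4601, 0.2206]
tool_rot: [-0.0, 0.479, 0.878, 0.0]
contact_force: [0.2, 1.1, -0.2]
gripper_width: 0.143
grasp_force: 0.0
```

```bash
python3 -c "
from h import *
go(0,75,140,-90)"
```

```text
at [-237.1  408.9] 220.6 head 119.2 t 4.05 delta [-0.407  0.044  0.08 ] spin 29.2 F [ 0.2  1.1 -0.2] g 0.143
```

Emit:
{"op": "send_rows", "data": {
  "deltas": "-0.407 0.044 0.08 29.2; -0.407 0.044 0.08 29.2; -0.407 0.044 0.08 29.2; -0.407 0.044 0.08 29.2; -0.407 0.044 0.08 29.2"
}}

```text
t: 4.55
eef_pos: [0.4751, 0.2707, 0.1725]
tool_rot: [0.0, 0.683, 0.731, 0.0]
contact_force: [0.5, -0.1, -0.6]
gripper_width: 0.117
grasp_force: 0.0
```

```bash
python3 -c "
from h import *
go(0,75,120,-90)"
```

```text
at [-94. 210.] 172.5 head 90.3 t 4.55 delta [-0.135  0.093  0.052] spin 0.3 F [ 0.5 -0.1 -0.6] g 0.117
```

Emit:
{"op": "send_rows", "data": {
  "deltas": "-0.135 0.093 0.052 0.3; -0.135 0.093 0.052 0.3; -0.135 0.093 0.052 0.3; -0.135 0.093 0.052 0.3; -0.135 0.093 0.052 0.3"
}}

```text
t: 5.05
eef_pos: [0.5778, 0.1391, 0.1197]
tool_rot: [0.001, 0.686, 0.727, -0.001]
contact_force: [-0.1, 1.0, -0.1]
gripper_width: 0.119
grasp_force: 0.0
```

```bash
python3 -c "
from h import *
go(0,75,81,-90)"
```

```text
at [ 0.1 72.1] 119.7 head 89.7 t 5.05 delta [ 0.003 -0.     0.039] spin -0.3 F [-0.1  1.  -0.1] g 0.119
```

Emit:
{"op": "send_rows", "data": {
  "deltas": "0.003 0 0.015 0; 0.003 0 0.028 0; 0.003 0 0.036 0; 0.003 0 0.0385 0; 0.003 0 0.0385 0"
}}

```text
t: 5.55
eef_pos: [0.5755, 0.1473, 0.0815]
tool_rot: [-0.0, 0.684, 0.73, -0.0]
contact_force: [0.7, -0.2, -0.3]
gripper_width: 0.12
grasp_force: 0.0
```

```bash
python3 -c "
from h import *
go(0,-50,81,-90)
p=bot.read_camera('side'); cv2.imwrite('pics/d.png',cv2.resize(p['img'][160:270,170:320,::-1],None,fx=5,fy=5,interpolation=cv2.INTER_CUBIC))"
```

```text
at [-1.7 80.5] 81.5 head 90.1 t 5.55 delta [-0.13   0.002  0.   ] spin 0.1 F [ 0.7 -0.2 -0.3] g 0.12
```

View pics/d.png

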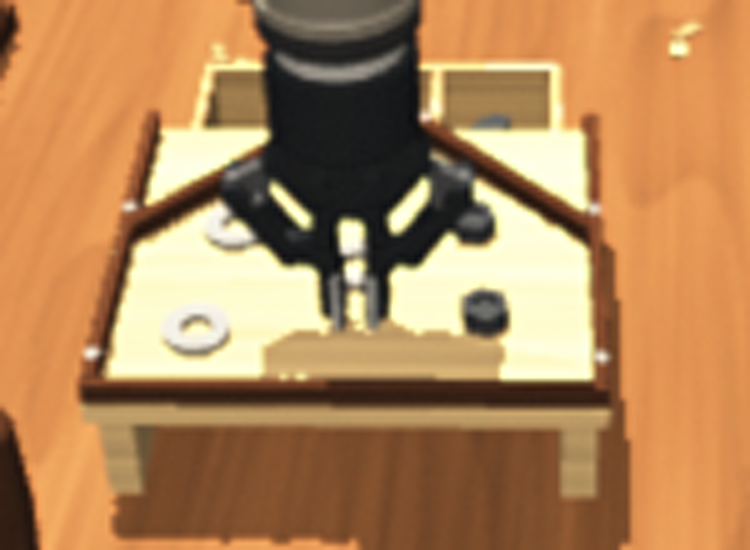

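The side crop shows both fingertips (about (335,320) and (372,320)) just above the deck behind the centre washer, clear of the nuts. I'll push straight towards the gate.

Emit:
{"op": "send_rows", "data": {
  "deltas": "-0.012 0.0015 0 0; -0.024 0.0015 0 0; -0.036 0.0015 0 0; -0.048 0.0015 0 0; -0.060 0.0015 0 0"
}}

```text
t: 6.1
eef_pos: [0.5816, 0.0855, 0.0822]
tool_rot: [0.0, 0.684, 0.729, 0.0]
contact_force: [0.4, 1.0, 0.8]
gripper_width: 0.122
grasp_force: 0.6
```

Emit:
{"op": "send_rows", "data": {
  "deltas": "-0.010 0 0 0; -0.020 0 0 0; -0.030 0 0 0; -0.040 0 0 0; -0.046 0 0 0"
}}

```text
t: 6.6
eef_pos: [0.5844, 0.0398, 0.0821]
tool_rot: [0.0, 0.684, 0.729, -0.0]
contact_force: [0.6, 1.2, 1.7]
gripper_width: 0.118
grasp_force: 1.1
```

```bash
python3 -c "
from h import *
p=wash('side'); wash('top')
go(0,-74,81,-90)
cv2.imwrite('pics/e.png',cv2.resize(p['img'][160:270,170:320,::-1],None,fx=5,fy=5,interpolation=cv2.INTER_CUBIC))"
```

```text
side washer_a 88 0.41 [83.5 89.8]
side nut_a 59 0.55 [-60.9  -0.6]
at [  0.1 -25.8] 81.7 head 90.1 t 6.9 delta [-0.048 -0.     0.001] spin 0.1 F [ 0.7  0.5 -0. ] g 0.118
```

View pics/e.png

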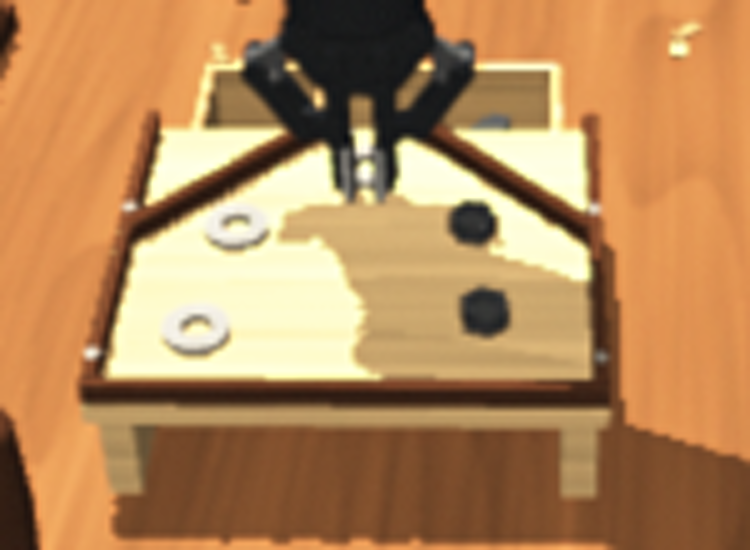

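The centre washer shows between the fingertips at about (362,170) and is tracking straight. I'll keep pushing through the gate, slowly.

Emit:
{"op": "send_rows", "data": {
  "deltas": "-0.008 0 0.0005 0; -0.016 0 0.0005 0; -0.024 0 0.0005 0; -0.030 0 0.0005 0; -0.036 0 0.0005 0"
}}

```text
t: 7.4
eef_pos: [0.5866, 0.0042, 0.0815]
tool_rot: [0.0, 0.684, 0.729, -0.0]
contact_force: [-0.3, 0.9, 1.1]
gripper_width: 0.121
grasp_force: 0.1
```

Emit:
{"op": "send_rows", "data": {
  "deltas": "-0.004 0 0 0; -0.008 0 0 0; -0.012 0 0 0; -0.014 0 0 0; -0.014 0 0 0"
}}

```text
t: 7.9
eef_pos: [0.5875, -0.0093, 0.0815]
tool_rot: [0.0, 0.684, 0.729, -0.0]
contact_force: [0.3, -0.4, 0.6]
gripper_width: 0.115
grasp_force: 0.0
```

```bash
python3 -c "
from h import *
go(0,-40,120,-90)"
```

```text
at [  0.3 -76.6] 81.5 head 90.0 t 7.9 delta [ 0.037 -0.    -0.039] spin -0.0 F [ 0.3 -0.4  0.6] g 0.115
```

Emit:
{"op": "send_rows", "data": {
  "deltas": "0.01 0 -0.039 0; 0.01 0 -0.039 0"
}}

```text
t: 8.1
eef_pos: [0.5896, 0.0025, 0.1241]
tool_rot: [0.002, 0.684, 0.73, 0.003]
contact_force: [1.1, 0.1, 0.2]
gripper_width: 0.122
grasp_force: 0.0
```

```bash
python3 -c "
from h import *
go(97,30,115,-135)
p=bot.read_camera('side'); cv2.imwrite('pics/f.png',cv2.resize(p['img'][160:270,170:320,::-1],None,fx=5,fy=5,interpolation=cv2.INTER_CUBIC))"
```

```text
at [  3.2 -64.9] 124.1 head 90.1 t 8.1 delta [0.095 0.094 0.01 ] spin 45.1 F [1.1 0.1 0.2] g 0.122
```

View pics/f.png

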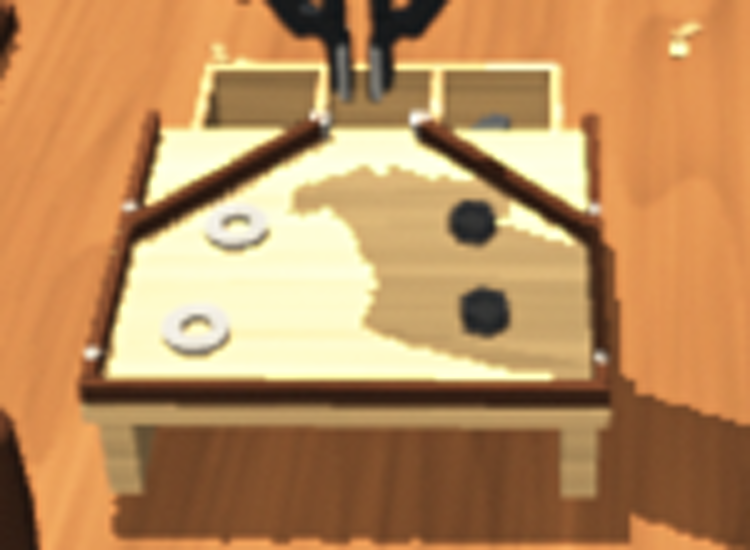

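The first washer is off the deck. The other two are untouched at (237,227) and (195,328). I'll move behind washer B.

Emit:
{"op": "send_rows", "data": {
  "deltas": "0.095 0.094 0.01 45; 0.095 0.094 0.01 45; 0.095 0.094 0.01 45; 0.095 0.094 0.01 45; 0.095 0.094 0.01 45"
}}

```text
t: 8.65
eef_pos: [0.6745, 0.1036, 0.109]
tool_rot: [-0.0, 0.904, 0.427, -0.001]
contact_force: [0.2, 0.1, 0.2]
gripper_width: 0.123
grasp_force: 0.0
```

```bash
python3 -c "
from h import *
go(97,30,81,-135)"
```

```text
at [94.4 30.6] 109.0 head 46.9 t 8.65 delta [0.001 0.002 0.028] spin 1.9 F [0.2 0.1 0.2] g 0.123
```

Emit:
{"op": "send_rows", "data": {
  "deltas": "0.002 0.002 0.005 1.9; 0.002 0.002 0.016 1.9; 0.002 0.002 0.024 1.9; 0.002 0.002 0.0275 1.9; 0.002 0.002 0.0275 1.9"
}}

```text
t: 9.15
eef_pos: [0.6767, 0.1019, 0.0819]
tool_rot: [-0.0, 0.911, 0.413, -0.001]
contact_force: [-0.7, 0.4, 0.6]
gripper_width: 0.119
grasp_force: 0.0
```

```bash
python3 -c "
from h import *
go(22,-45,81,-135);wash('side')"
```

```text
at [96.5 28.7] 81.9 head 45.2 t 9.15 delta [-0.105 -0.001  0.001] spin 0.2 F [-0.7  0.4  0.6] g 0.119
side washer_a 84 0.58 [68.6  2.3]
side nut_a 59 0.5 [-58.2   1.7]
side nut_a 89 0.46 [-69.2  76.9]
```

Emit:
{"op": "send_rows", "data": {
  "deltas": "-0.010 0 0.001 0; -0.021 -0.001 0.001 0; -0.032 -0.001 0.001 0; -0.043 -0.001 0.001 0; -0.054 -0.001 0.001 0"
}}

```text
t: 9.8
eef_pos: [0.6403, 0.0612, 0.0822]
tool_rot: [-0.0, 0.911, 0.413, 0.0]
contact_force: [0.4, 0.6, -0.4]
gripper_width: 0.119
grasp_force: 0.3
```

Emit:
{"op": "send_rows", "data": {
  "deltas": "-0.010 0 0 0; -0.020 0 0 0; -0.030 0 0 0; -0.040 0 0 0; -0.046 0 0 0"
}}

```text
t: 10.3
eef_pos: [0.6101, 0.0266, 0.082]
tool_rot: [0.0, 0.911, 0.413, -0.0]
contact_force: [1.2, 2.0, 0.1]
gripper_width: 0.117
grasp_force: 0.4
```

```bash
python3 -c "
from h import *
go(22,-45,81,-135);p=wash('side');
cv2.imwrite('pics/g.png',cv2.resize(p['img'][160:270,170:320,::-1],None,fx=5,fy=5,interpolation=cv2.INTER_CUBIC))"
```

```text
at [ 25.2 -42.2] 82.0 head 45.1 t 10.3 delta [-0.004 -0.     0.001] spin 0.1 F [1.2 2.  0.1] g 0.117
side washer_a 141 0.6 [83.8 87.9]
side nut_a 72 0.64 [-59.6   1.6]
side nut_a 64 0.55 [-69.2  76.9]
```

View pics/g.png

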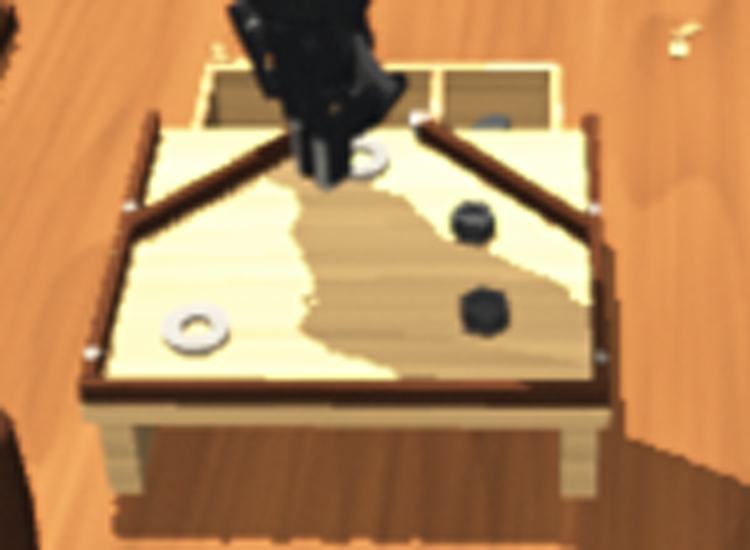

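The second washer is ahead of the fingers at about (366,158), near the gate's mid-line. I'll nudge it a little, back off and swing behind it.

Emit:
{"op": "send_rows", "data": {
  "deltas": "-0.003 0 0 0; -0.004 0 0 0; 0.010 0 0 0; 0.020 0 -0.02 0; 0.020 0 -0.036 0"
}}

```text
t: 10.95
eef_pos: [0.6254, 0.0452, 0.1185]
tool_rot: [-0.0, 0.91, 0.414, 0.0]
contact_force: [0.2, -0.0, -0.2]
gripper_width: 0.122
grasp_force: 0.0
```

```bash
python3 -c "
from h import *
go(0,-20,115,-90);wash('side')"
```

```text
at [ 41.6 -24.6] 118.5 head 45.3 t 10.95 delta [-0.026 -0.033  0.003] spin -44.7 F [ 0.2 -0.  -0.2] g 0.122
side nut_a 88 0.56 [-69.2  76.9]
```

Emit:
{"op": "send_rows", "data": {
  "deltas": "-0.026 -0.033 0 -44.7; -0.026 -0.033 0 -44.7; -0.026 -0.033 0 -44.7; -0.026 -0.033 0 -44.7; -0.026 -0.033 0 -44.7"
}}

```text
t: 11.6
eef_pos: [0.5812, 0.0445, 0.1174]
tool_rot: [-0.0, 0.694, 0.72, -0.0]
contact_force: [-0.8, -0.0, 0.1]
gripper_width: 0.122
grasp_force: 0.0
```

```bash
python3 -c "
from h import *
go(0,-24,81,-90);p=wash('side');wash('top')
hsv=cv2.cvtColor(p['img'],cv2.COLOR_RGB2HSV); m=((hsv[...,1]<40)&(hsv[...,2]>130)).astype('uint8')
n,l,s,c=cv2.connectedComponentsWithStats(m[160:270,170:320])
for k in range(1,n):
    if s[k,4]>8:
        x,y,w,h,a=s[k]; print(a,np.round((world(p,170+x+(w-1)/2,160+y+(h-1)/2,.074)[:2]-T0)@TR*1e3))
"
```

```text
at [ -2.5 -22.5] 117.4 head 88.5 t 11.6 delta [-0.001  0.003  0.036] spin -1.5 F [-0.8 -0.   0.1] g 0.122
side washer_a 46 0.53 [  5.6 -58.3]
side washer_a 104 0.48 [83.5 89.8]
side nut_a 91 0.65 [-70.5  76.9]
top washer_a 77 0.45 [83.7 90.2]
123 [-97. -54.]
239 [ -1. -51.]
62 [102. -50.]
18 [-38. -19.]
59 [-94.  -4.]
78 [60. -4.]
11 [64. 22.]
55 [53. 41.]
31 [-105.   39.]
90 [83. 84.]
49 [ 57. 116.]
```

Emit:
{"op": "send_rows", "data": {
  "deltas": "0.003 0.005 0.006 -1.5; 0.003 0.005 0.018 -1.5; 0.003 0.005 0.030 -1.5; 0.003 0.005 0.036 -1.5; 0.003 0.005 0.036 -1.5"
}}

```text
t: 12.4
eef_pos: [0.5858, 0.0478, 0.0803]
tool_rot: [-0.001, 0.687, 0.727, -0.001]
contact_force: [0.2, -0.0, 0.8]
gripper_width: 0.119
grasp_force: 0.0
```

```bash
python3 -c "
from h import *
go(0,-75,81,-90);p=wash('side')
cv2.imwrite('pics/i.png',cv2.resize(p['img'][160:270,170:320,::-1],None,fx=5,fy=5,interpolation=cv2.INTER_CUBIC))"
```

```text
at [  2.3 -19.5] 80.3 head 89.6 t 12.4 delta [-0.056 -0.002 -0.001] spin -0.4 F [ 0.2 -0.   0.8] g 0.119
side washer_a 125 0.68 [82.5 87.9]
side nut_a 66 0.64 [-67.9  76.9]
side nut_a 69 0.54 [-61.    1.6]
```

View pics/i.png

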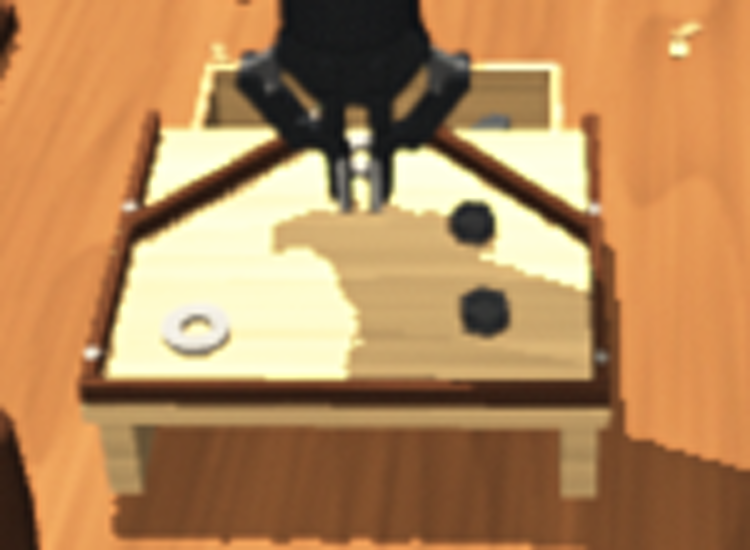

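The washer shows centred between the fingertips at about (360,155). I'll push it straight through the gate.

Emit:
{"op": "send_rows", "data": {
  "deltas": "-0.008 0 -0.001 -0.4; -0.016 0 -0.001 -0.4; -0.024 -0.001 -0.001 -0.4; -0.032 -0.001 -0.001 -0.4; -0.039 -0.002 -0.001 -0.4"
}}

```text
t: 13.05
eef_pos: [0.5874, 0.008, 0.0832]
tool_rot: [0.0, 0.684, 0.729, 0.0]
contact_force: [0.8, 0.3, 0.9]
gripper_width: 0.116
grasp_force: 0.7
```

Emit:
{"op": "send_rows", "data": {
  "deltas": "-0.004 0 0 0; -0.009 0 0 0; -0.014 0 0 0; -0.018 0 0 0; -0.018 0 0 0"
}}

```text
t: 13.55
eef_pos: [0.5884, -0.0097, 0.0831]
tool_rot: [0.0, 0.684, 0.729, -0.0]
contact_force: [-0.4, 0.7, 1.2]
gripper_width: 0.116
grasp_force: 0.7
```

Emit:
{"op": "send_rows", "data": {
  "deltas": "0.01 0 -0.039 0; 0.02 0 -0.039 0"
}}

```text
t: 13.75
eef_pos: [0.5895, 0.0103, 0.1255]
tool_rot: [0.002, 0.685, 0.729, 0.002]
contact_force: [0.9, -0.3, -0.1]
gripper_width: 0.121
grasp_force: 0.0
```

```bash
python3 -c "
from h import *
go(0,-75,81,-90);p=wash('side')
cv2.imwrite('pics/j.png',cv2.resize(p['img'][160:270,170:320,::-1],None,fx=5,fy=5,interpolation=cv2.INTER_CUBIC))"
```

```text
at [  3.6 -57.2] 125.5 head 89.9 t 13.75 delta [-0.018 -0.004  0.044] spin -0.1 F [ 0.9 -0.3 -0.1] g 0.121
side washer_a 96 0.51 [-70.4  72.3]
side nut_a 80 0.61 [-69.2  78.9]
side nut_a 76 0.48 [-59.6   1.6]
```

View pics/j.png

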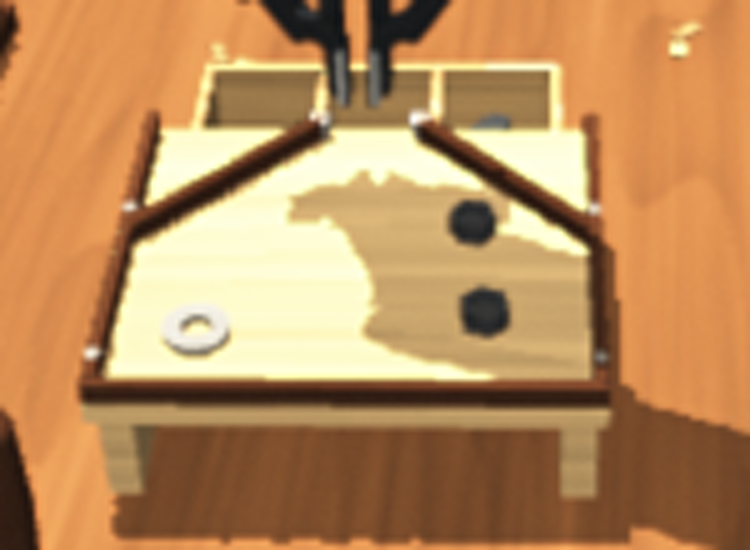

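The second washer is gone; the third sits at (196,328), about tray (82,88), with both nuts in place. I'll go in behind the third washer, between it and the back rim.

```bash
python3 -c "
from h import *
go(81.5,120.5,120,-90);wash('side');wash('top')"
```

```text
at [  0.9 -55.5] 121.7 head 90.1 t 13.9 delta [0.176 0.081 0.002] spin 0.1 F [-0.6  0.6 -0.7] g 0.117
side nut_a 89 0.59 [-67.9  76.9]
side nut_a 71 0.38 [-59.6   1.6]
top washer_a 123 0.67 [83.4 86. ]
top washer_a 37 0.47 [ -13.4 -125. ]
```

Emit:
{"op": "send_rows", "data": {
  "deltas": "0.176 0.081 0 0; 0.176 0.081 0 0; 0.176 0.081 0 0; 0.176 0.081 0 0; 0.176 0.081 0 0"
}}

```text
t: 14.7
eef_pos: [0.6571, 0.2011, 0.121]
tool_rot: [-0.001, 0.68, 0.733, 0.002]
contact_force: [-0.3, 0.2, -0.0]
gripper_width: 0.119
grasp_force: 0.0
```

Emit:
{"op": "send_rows", "data": {
  "deltas": "0 0 0.005 0; 0 0 0.01 0; 0 0 0.01 0"
}}

```text
t: 15.0
eef_pos: [0.6557, 0.1891, 0.1108]
tool_rot: [-0.0, 0.685, 0.728, -0.001]
contact_force: [-0.1, 0.0, 0.2]
gripper_width: 0.12
grasp_force: 0.0
```

```bash
python3 -c "
from h import *
go(82,120.5,81,-90);wash('side')"
```

```text
at [ 81.1 117.1] 110.8 head 89.9 t 15.0 delta [0.003 0.001 0.03 ] spin -0.1 F [-0.1  0.   0.2] g 0.12
side washer_a 22 0.5 [80.2 95.6]
side nut_a 81 0.37 [-59.7   3.9]
```

Emit:
{"op": "send_rows", "data": {
  "deltas": "0.003 0.001 0.004 0; 0.003 0.001 0.008 0; 0.003 0.001 0.012 0; 0.003 0.001 0.012 0"
}}

```text
t: 15.55
eef_pos: [0.6568, 0.1948, 0.0991]
tool_rot: [-0.0, 0.684, 0.729, -0.001]
contact_force: [-0.9, 0.1, -0.2]
gripper_width: 0.121
grasp_force: 0.0
```

```bash
python3 -c "
from h import *
go(82,120.5,81,-90)"
```

```text
at [ 82.5 122.7] 99.1 head 90.0 t 15.55 delta [-0.002 -0.     0.018] spin 0.0 F [-0.9  0.1 -0.2] g 0.121
```

Emit:
{"op": "send_rows", "data": {
  "deltas": "-0.0015 0 0.004 0; -0.0015 0 0.008 0; -0.0015 0 0.012 0; -0.0015 0 0.015 0; -0.0015 0 0.018 0"
}}

```text
t: 16.05
eef_pos: [0.6575, 0.1933, 0.0817]
tool_rot: [-0.0, 0.684, 0.729, -0.0]
contact_force: [-0.1, -0.5, -0.4]
gripper_width: 0.116
grasp_force: 0.0
```

```bash
python3 -c "
from h import *
go(82,100,81,-90); wash('top'); go(82,100,81,-90)"
```

```text
at [ 83.  121.2] 81.7 head 90.0 t 16.05 delta [-0.021 -0.001  0.001] spin 0.0 F [-0.1 -0.5 -0.4] g 0.116
top washer_a 56 0.57 [-66.4  76. ]
top washer_a 118 0.48 [83.4 86. ]
top washer_a 101 0.41 [ -12.9 -116.8]
top nut_a 70 0.43 [-68.5  75.6]
top nut_a 63 0.39 [-60.7   1.4]
at [ 82.9 121.2] 81.7 head 90.0 t 16.2 delta [-0.021 -0.001  0.001] spin 0.0 F [ 0.6  0.8 -0.5] g 0.12
```

Emit:
{"op": "send_rows", "data": {
  "deltas": "-0.006 -0.001 0 0; -0.013 -0.001 0 0; -0.019 -0.001 0 0; -0.022 -0.001 0 0; -0.022 -0.001 0 0"
}}

```text
t: 16.7
eef_pos: [0.6581, 0.1701, 0.0822]
tool_rot: [0.0, 0.685, 0.729, -0.0]
contact_force: [0.7, -1.3, 0.0]
gripper_width: 0.119
grasp_force: 0.0
```

Emit:
{"op": "send_rows", "data": {
  "deltas": "0.005 0 0 0; 0.010 0 -0.015 0; 0.010 0 -0.03 0; 0.010 0 -0.03 0"
}}

```text
t: 17.1
eef_pos: [0.6593, 0.1824, 0.1156]
tool_rot: [0.001, 0.684, 0.73, 0.002]
contact_force: [0.2, -0.3, 0.5]
gripper_width: 0.121
grasp_force: 0.0
```

```bash
python3 -c "
from h import *
go(100.5,104,110,-120); wash('top'); wash('side')"
```

```text
at [ 84.2 110.1] 115.6 head 90.1 t 17.1 delta [-0.006  0.016  0.006] spin 30.1 F [ 0.2 -0.3  0.5] g 0.121
top washer_a 72 0.38 [ -16.6 -108.4]
top nut_a 92 0.45 [-58.   -0.1]
top nut_a 71 0.43 [-68.5  75.6]
side washer_a 52 0.58 [80.1 76. ]
side nut_a 69 0.39 [-67.9  76.9]
side nut_a 75 0.39 [-59.6   1.6]
```

Emit:
{"op": "send_rows", "data": {
  "deltas": "-0.008 0.016 0.005 30; -0.008 0.016 0.005 30; -0.008 0.016 0.005 30; -0.008 0.016 0.005 30; -0.008 0.016 0.005 30"
}}

```text
t: 17.9
eef_pos: [0.6734, 0.1743, 0.1063]
tool_rot: [0.0, 0.85, 0.527, -0.001]
contact_force: [-0.5, -0.0, -0.4]
gripper_width: 0.12
grasp_force: 0.0
```

```bash
python3 -c "
from h import *
go(100,102,81,-120); wash('top'); wash('side'); go(100,102,81,-120)"
```

```text
at [ 97.7 101.2] 106.3 head 60.0 t 17.9 delta [0.002 0.002 0.025] spin -0.0 F [-0.5 -0.  -0.4] g 0.12
top washer_a 122 0.66 [82.4 69.4]
top washer_a 29 0.63 [ -16.6 -108.4]
top nut_a 84 0.52 [-69.9  75.6]
top nut_a 69 0.4 [-59.3   1.3]
side nut_a 94 0.35 [78.6 74.5]
at [ 98.1 101.1] 107.0 head 60.1 t 18.2 delta [0.002 0.001 0.026] spin 0.1 F [-0.5 -0.5 -0.2] g 0.12
```

Emit:
{"op": "send_rows", "data": {
  "deltas": "0.001 0.0015 0.006 0; 0.001 0.0015 0.012 0; 0.001 0.0015 0.018 0; 0.001 0.0015 0.022 0; 0.001 0.0015 0.025 0"
}}

```text
t: 18.7
eef_pos: [0.6752, 0.1745, 0.0812]
tool_rot: [-0.0, 0.85, 0.528, -0.0]
contact_force: [0.4, 0.4, 0.2]
gripper_width: 0.122
grasp_force: 0.0
```

```bash
python3 -c "
from h import *
go(18,-38,81,-120)"
```

```text
at [ 99.6 101.2] 81.2 head 60.0 t 18.7 delta [-0.161 -0.001  0.   ] spin 0.0 F [0.4 0.4 0.2] g 0.122
```

Emit:
{"op": "send_rows", "data": {
  "deltas": "-0.010 0 0 0; -0.021 0 0 0; -0.032 0 0 0; -0.043 0 0 0; -0.054 0 0 0"
}}

```text
t: 19.2
eef_pos: [0.6512, 0.1249, 0.0823]
tool_rot: [0.0, 0.85, 0.527, 0.0]
contact_force: [0.5, 0.6, 0.1]
gripper_width: 0.117
grasp_force: 0.2
```

Emit:
{"op": "send_rows", "data": {
  "deltas": "-0.011 0 0 0; -0.022 0 0 0; -0.033 0 0 0; -0.044 0 0 0; -0.054 0 0 0"
}}

```text
t: 19.7
eef_pos: [0.6273, 0.0769, 0.0821]
tool_rot: [0.0, 0.85, 0.527, 0.0]
contact_force: [-0.2, 0.3, 1.1]
gripper_width: 0.117
grasp_force: 0.5
```

```bash
python3 -c "
from h import *
wash('top'); wash('side');go(18,-38,81,-120)"
```

```text
top washer_a 82 0.67 [ -12.9 -115.5]
top washer_a 104 0.5 [ 32.7 -16.8]
side nut_a 59 0.61 [-58.2  -0.6]
side nut_a 69 0.59 [-67.9  76.9]
at [46.   8.4] 81.8 head 60.1 t 20.0 delta [-0.054 -0.001  0.001] spin 0.1 F [1.  0.9 1. ] g 0.118
```

Emit:
{"op": "send_rows", "data": {
  "deltas": "-0.011 0 0 0; -0.022 0 0 0; -0.033 0 0 0; -0.044 0 0 0; -0.050 0 0 0"
}}

```text
t: 20.5
eef_pos: [0.6047, 0.031, 0.0821]
tool_rot: [0.0, 0.85, 0.527, -0.0]
contact_force: [-0.8, -0.2, 0.2]
gripper_width: 0.113
grasp_force: 0.1
```

Emit:
{"op": "send_rows", "data": {
  "deltas": "0 0 0 0; 0.010 0 0 0; 0.018 0 -0.015 0; 0.018 0 -0.033 0; 0.018 0 -0.033 0"
}}

```text
t: 21.0
eef_pos: [0.6157, 0.051, 0.117]
tool_rot: [0.001, 0.849, 0.528, 0.002]
contact_force: [0.7, -0.5, 0.1]
gripper_width: 0.12
grasp_force: 0.0
```

```bash
python3 -c "
from h import *
wash('top'); wash('side');go(1,-22,110,-90)"
```

```text
top washer_a 50 0.45 [ -15.2 -108.5]
side washer_a 92 0.43 [  5.8 -60.7]
side washer_a 254 0.24 [-258.7 -329.7]
side nut_a 239 0.64 [-256.  -322.8]
side nut_a 84 0.62 [-69.2  76.9]
side nut_a 48 0.56 [-59.6   1.6]
at [ 29.4 -19.8] 114.1 head 60.0 t 21.3 delta [-0.016 -0.024  0.004] spin -30.0 F [-0.3  0.7  0.2] g 0.119
```

Emit:
{"op": "send_rows", "data": {
  "deltas": "-0.013 -0.023 0.003 -30; -0.013 -0.023 0.003 -30; -0.013 -0.023 0.003 -30; -0.013 -0.023 0.003 -30; -0.013 -0.023 0.003 -30"
}}

```text
t: 21.8
eef_pos: [0.5868, 0.0474, 0.1116]
tool_rot: [-0.0, 0.684, 0.729, -0.0]
contact_force: [0.2, -0.2, 0.4]
gripper_width: 0.121
grasp_force: 0.0
```

```bash
python3 -c "
from h import *
wash('top'); wash('side');go(3,-20,81,-90)"
```

```text
top washer_a 63 0.66 [ -12.9 -116.8]
top washer_a 65 0.54 [  5.4 -68.8]
side washer_a 27 0.51 [  4.4 -60.7]
side nut_a 75 0.5 [-59.6   1.6]
side nut_a 86 0.38 [-69.2  76.9]
at [  3.5 -19.7] 111.8 head 90.0 t 22.1 delta [-0.    -0.     0.031] spin -0.0 F [0.2 0.1 0.1] g 0.12
```

Emit:
{"op": "send_rows", "data": {
  "deltas": "0 0 0.010 0; 0 0 0.020 0; 0 0 0.027 0; 0 0 0.0305 0; 0 0 0.0305 0"
}}

```text
t: 22.6
eef_pos: [0.5865, 0.0475, 0.0806]
tool_rot: [-0.0, 0.684, 0.729, -0.001]
contact_force: [-0.5, -0.1, 0.1]
gripper_width: 0.119
grasp_force: 0.0
```

Emit:
{"op": "send_rows", "data": {
  "deltas": "-0.008 0 0 0; -0.016 0 0 0; -0.024 -0.001 0 0; -0.032 -0.002 0 0; -0.039 -0.003 0 0"
}}

```text
t: 23.1
eef_pos: [0.5866, 0.0074, 0.0817]
tool_rot: [0.0, 0.684, 0.729, 0.0]
contact_force: [0.1, 0.3, 0.9]
gripper_width: 0.122
grasp_force: 0.3
```

Emit:
{"op": "send_rows", "data": {
  "deltas": "-0.004 0 0 0; -0.009 0 0 0; -0.014 0 0 0; -0.018 0 0 0; -0.018 0 0 0"
}}

```text
t: 23.6
eef_pos: [0.5881, -0.01, 0.0818]
tool_rot: [0.0, 0.684, 0.729, 0.0]
contact_force: [-0.5, 0.7, 2.5]
gripper_width: 0.12
grasp_force: 0.9
```

Emit:
{"op": "send_rows", "data": {
  "deltas": "0.01 0 -0.04 0; 0.06 0 -0.08 0; 0.11 0 -0.1 0; 0.16 0 -0.12 0; 0.16 0 -0.12 0"
}}

```text
t: 24.1
eef_pos: [0.5774, 0.1563, 0.2033]
tool_rot: [-0.0, 0.682, 0.732, 0.002]
contact_force: [0.2, 0.4, -0.1]
gripper_width: 0.121
grasp_force: 0.0
```

```bash
python3 -c "
from h import *
p=wash('top'); s=wash('side');go(3,-20,81,-90)
a=cv2.resize(p['img'][125:245,170:320,::-1],None,fx=2.6,fy=2.6,interpolation=cv2.INTER_CUBIC)
b=cv2.resize(s['img'][150:270,170:320,::-1],None,fx=2.6,fy=2.6,interpolation=cv2.INTER_CUBIC)
cv2.imwrite('pics/k.png',np.hstack([a,b]))"
```

```text
top washer_a 95 0.54 [ -11.9 -122.4]
top washer_a 9 0.46 [ -15.2 -108.5]
side nut_a 84 0.58 [-69.2  76.9]
side nut_a 79 0.58 [-59.6   1.6]
at [ 0.1 81.2] 200.8 head 89.9 t 24.4 delta [-0.101  0.003  0.12 ] spin -0.1 F [-0.2  0.  -1.3] g 0.117
```

View pics/k.png

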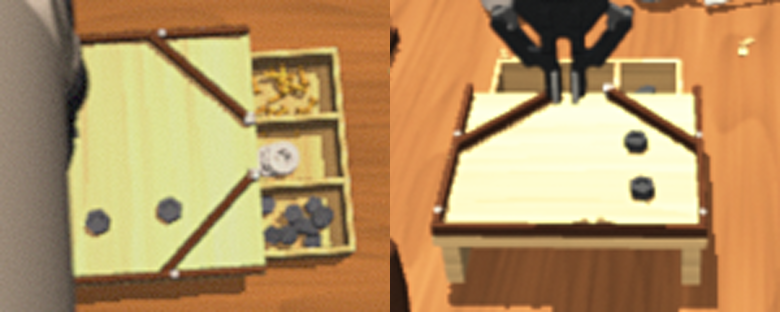

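The deck is clear of washers, and they lie overlapping in the middle slot at left crop (267–285,158). Both nuts are on the tray. I'll check the height of the pile by depth.

```bash
python3 -c "
from h import *
p=bot.read_camera('top')
for v in range(int(125+130/2.6),int(125+182/2.6),2):
    r=[]
    for u in range(267,300,2):
        w=world(p,u,v); r.append('%4d'%(w[2]*1e3))
    print(v,(world(p,280,v,.01)[:2]-T0)@TR*1e3//1,' '.join(r))"
```

```text
175 [  32. -132.]   71    7    7   11    6    3    5    4    4    6    6    3    7    4    4    5   22
177 [  26. -131.]   66    7    6    6    6    7    4    4    6    5    2    4    7    2    5    6   18
179 [  20. -131.]   71    5    0    5    1   23   24   24    2    6    5    5    6    7    1    4   14
181 [  14. -130.]   71    5   13   12   20   19   22   24   21    4    4    9    3    6    6    6    9
183 [   8. -130.]   69    9    8   24   28   13   15   19   19    2    3    6    5    9    3    4    6
185 [   2. -130.]   69   73   12   21   25    7   11   16   24   22    2    8    6    3    7    5    3
187 [  -3. -129.]   71   71   10   15   25   23   14   24   21    4 1077    4    3    4    1    4    0
189 [  -9. -129.]   86   85    9   13   21   21   25   21   24    3    1    1    5    5    3    3    3
191 [ -15. -128.]   83   83    9    9   12   15   21    6    5    5    3    6    7    7    6    6    5
193 [ -21. -128.]   83   82    4    6    5    5    3    8    2    2    3    6   53   55   52   49   50
```

```bash
python3 -c "
from h import *
print(bot.hand_in())"
```

```text
the job is handed in; nothing more can be done
None
```

I slid all three washers through the gate one at a time into the middle slot and handed the job in. Both nuts are still on the deck, and I kept the arm clear of everything else on the bench; the hand-in gave no verdict.

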